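# Clamp a circuit board in the bench board holder

### The arm

A 6-joint arm with a two-finger parallel gripper is mounted at the origin on a cart in front of the work surface, level with it; the furniture and walls round the work are solid. World frame = base frame: x ahead of the robot, y to its left, z up, the work surface at z = 0. Lengths are in m, angles in rad, forces in N, time in s.
With the tool pointing down it reaches from about 0.3 to 0.875 m from the base axis. Payload 6.4 kg.
Tool frame: the origin (TCP) lies midway between the tips of the shut fingers; the grasp point (between the pads) lies 19 mm behind it (grasp_offset is the distance from the TCP to the grasp point, in m); z points along the fingers, y is the line along which they close (so a half turn about z gives the same grasp; the last joint's range is limited). The gripper opens to 85 mm and grips with 20 to 120 N. Pads are 22 mm wide; open, the fingers measure 114 mm over their backs; the gripper's body (76 mm by 85 mm) begins 54 mm behind the grasp point. The pads swing forward as they close: fully open they stand 13 mm farther back than shut.
Start: joints at [0.923, 0.181, 1.607, -0, 1.354, -0.206], TCP at [0.246, 0.52, 0.231] pointing down, gripper open.
Joint ranges: [-2.99, 2.99], [-0.89, 2.07], [0.3, 2.58], [-1.14, 4.28], [0, 2.63], [-3.12, 3.12]. Speed limits (rad/s): [2.57, 2.57, 3.01, 3.14, 3.14, 3.14].

### API

Orientations are given as a unit quaternion [w, x, y, z].
In Python, from bench import * gives the robot as it stands. The module is installed in compiled form; this text tells all that it offers.
- The arm moves only by the tool servo_tool, never from a script. Its argument "commands" is text: rows parted by semicolons, each of 7 numbers parted by spaces: the turn, a rotation vector about the tool's x, y, z in rad, then the shift along the tool's x, y, z in mm, then the opening, from 0 (shut) to 1 (fully open). In form: wx wy wz dx dy dz claw; .... A call has 1 to 5 rows; each row shifts and turns the commanded pose from where the row before left it, along the tool's axes as they then stand; what a row does not reach is not made up. A row lasts 1/8 s, in which the tool goes at most 62.5 mm and 10.7 degrees, less where a joint would pass 70% of its speed; a pose out of reach is approached as far as the arm can. A call with a gripper value outside its range is refused whole. The fingers move at their own pace and stop on an object; the grip force is fixed at half the most. Time passes only in rows, so rows that do not move let the fingers close. It gives the time, the measured TCP pose, the force, the opening and the grip force at its end, in the units of the state.
- get_obs(): the state, without advancing time (a new reading comes with each control period).
- camera(name): name is "scene" or "top" or "wrist"; returns the picture (420x560x3 uint8, blue, green, red); there is no depth.
- calibration(name): a dict with "fx", "fy", "cx", "cy" (pixels), "R" (3x3) and "t" (3): a world point X has camera coordinates R X + t. Camera axes: x right, y down, z forward; pixel columns grow to the right and rows downward; lengths in m; the calibration is good to about 2 mm. A picture is of the moment at which its call begins: read the wrist's pose just before it. calibration takes no time and is no camera call; for the wrist camera it gives the pose at the moment of the call.
- hand_in(): hands the job in; it is judged then, once.
The state is a dict: "time_s": time; "q": joint angles; "dq": joint speeds; "joint_efforts": joint torques, N m; "eef_pos": TCP position; "eef_rot": TCP orientation; "wrist_force": force on the tool from outside, world axes, zero at the start; "torque": the same for the moment, N m; "opening": opening from 0.0 (shut) to 1.0 (fully open); "grasp_force": force on a finger pad.
Only numpy, scipy, OpenCV 4.12 (cv2) and the standard library are available. Lean on these libraries where they do the work, as an engineer would, in place of code of your own. Each camera call takes 0.05 s, during which the arm holds its last target. There are 200 camera calls.

### The job

The circuit board is lying loose on the rests of the board holder and needs clamping for rework. Loosen the T-bar screw on the sliding jaw's collar, slide that jaw up until the board sits in both jaw grooves and pushes the spring jaw visibly back, then tighten the screw again as it was, bar square across the shaft. Leave the tools and supplies round the holder where they lie.

Things in the scene. Friction and masses are not known exactly. Their poses are not given: they have to be found in the camera images.
- holder: Grey board holder, 152 x 272 mm base, does not move. Origin under the middle of the base, on the desk. Its y runs along a 16 mm steel shaft (axis at x +45, z 70 mm) towards the spring jaw; its x points to the shaft side, z up; base top z 16. End cheeks hold the shaft at y -125 and +125 (x 19 to 71, up to z 93).
- screw (a joint): Turn of the T-bar clamp screw in rad, about the vertical; grows anticlockwise seen from above = loosening (right-hand thread). At 0 it is tight and the bar lies square across the shaft (along holder x); at 1.57 the bar lies along the shaft. Its tip bites the shaft below 0.9, the jaw slides free above 1.0; stops at -0.4 and 2.2. Turning takes up to 0.2 N m.
- screw_bar (a point): Centre of the T-bar of the clamp screw, on the screw axis, 132 mm above the desk when tight (1 mm higher per rad). The flat steel bar is 64 long, 10 thick, 18 mm high (z 123 to 141), straight up on an 11 mm stem that rises from a boss on the collar (boss top z 102); below the bar is a disc of 22 mm (z 116 to 126). x axis = along the bar. It slides with the jaw.
- slide_jaw (a joint): Travel of the sliding jaw along holder +y, in m; 0 is farthest from the spring jaw, 0.090 the other stop; it starts at 0 to 0.04. The board meets both jaws at about 0.074 and the spring jaw is fully back at 0.083. With the screw loose it slides with a drag of about 6 N and stays where it is left; with the screw tight it is held against some 25 N.
- slide_jaw_arm (a point): In the middle of the sliding jaw's arm, 75 mm above the desk: an upright aluminium plate, 14 mm thick along holder y, reaching in holder x from 26 mm on the robot's side of this point to the collar, z 38 to 88 (the 38 mm round this point reaches down to z 33). Its outer face (-y) is clear for pushing. The collar (40 mm, on the shaft) lies 75 mm away in +x.
- slide_jaw_face (a point): Bottom of the groove in the sliding jaw, middle of its length, 46 mm above the desk; the groove opens towards holder +y, 34 mm long, lips 4 mm deep, 7 mm between them. Site axes as the holder's. The point is 7 mm in +y of point slide_jaw_arm.
- spring_jaw (a joint): How far the spring jaw is pressed back along holder +y, in m; 0 at rest, 0.009 against its stop. Springs push it out with about 1.4 N at 0 and 4.5 N at 0.009.
- spring_jaw_face (a point): Bottom of the groove in the spring jaw, middle of its length, 46 mm above the desk, at holder x -30, y +62 mm when at rest; the groove opens towards holder -y, otherwise like the other one. Site axes as the holder's.
- board_center (a point): Centre of the loose green circuit board's plate: 50 mm (its x) by 68 mm (its y) by 2 mm, parts up to 11 mm above; about 30 g. It lies level on four rubber-topped rests, 46 mm above the desk, with its 68 mm side roughly along the shaft, 2 to 8 mm short of the spring jaw, and slides easily.
- needle_pliers: Pliers with blue grips, 101 x 129 x 12 mm, lying left of the holder. Origin at the middle of its underside.
- screw_tin: Round tin, 64 mm across, 24 mm high, lying right of the holder. Origin at the middle of its underside.
- marker: White felt marker, 136 mm long, 18 mm thick, lying on the robot's side of the holder. Origin at the middle of its underside.
- solder_spool: Spool of solder wire, 60 mm across, 33 mm high, lying behind the holder. Origin at the middle of its underside.
Mind the look-alikes: they are no part of the job. Of the things like the part that bears board_center, leave any that is orange or purple; of the rest the larger one is meant.

How it is judged:
On the way, in this order (a step that is already met when the one before it is completed fails the run):
1. the clamp screw is loosened (turned out beyond 1.0 rad) (value of joint screw above 1 rad), for 0.2 s.
2. with the screw still loose, the board is pressed between the two jaws, in both grooves, and the spring jaw is pushed back by 3 mm or more (value of joint screw above 0.9 rad and value of joint spring_jaw above 0.003 m and y of board_center in the frame of spring_jaw_face between -0.0375 and -0.031 m and y of board_center in the frame of slide_jaw_face between 0.031 and 0.0375 m and x of board_center in the frame of spring_jaw_face between -0.015 and 0.015 m and z of board_center in the frame of spring_jaw_face between -0.004 and 0.004 m and angle between board_center's own z axis and vertical below 0.08 rad and angle between the x axis of board_center and the x axis of holder, either way round below 0.08 rad), for 0.2 s.
At the end, for the whole second after the job is handed in: The clamp screw is tight again (below 0.4 rad), the board is level and square (within 0.08 rad) in both jaw grooves with the spring jaw pushed back by 2.5 mm or more, within 15 mm of the middle of the jaws, and the jaw and screw are at rest (value of joint screw below 0.4 rad and value of joint spring_jaw above 0.0025 m and y of board_center in the frame of spring_jaw_face between -0.0375 and -0.031 m and y of board_center in the frame of slide_jaw_face between 0.031 and 0.0375 m and x of board_center in the frame of spring_jaw_face between -0.015 and 0.015 m and z of board_center in the frame of spring_jaw_face between -0.004 and 0.004 m and angle between board_center's own z axis and vertical below 0.08 rad and angle between the x axis of board_center and the x axis of holder, either way round below 0.08 rad and velocity of joint slide_jaw between -0.005 and 0.005 m/s and velocity of joint screw between -0.1 and 0.1 rad/s); the robot touches nothing.
It fails at once if the board is tipped up or lifted off its rests (angle between board_center's own z axis and vertical above 0.35 rad or z of board_center in the frame of holder above 0.075 m).
It fails at once if one of the things round the holder is pushed 30 mm or more (distance of any of needle_pliers, screw_tin, marker, solder_spool from where it was at the start of the episode above 0.03 m).
It also fails if it takes over 54 s, if anything falls off the work surface, if the arm or the gripper's body presses on something with over 40 N, if the wrist force passes 120 N, or if a joint passes its speed limit or range.

## Working session

There is one attempt and no reset: what is moved stays moved. The work goes in short steps, Python scripts to look and compute and a tool call to move; the robot and the scene stay as the last step left them, time stands still between calls to the robot, and variables do not carry over. Pictures are saved under pics/ and viewed, at most 14 in all, crops included, and the job is handed in when it is done.

Besides the shell and the picture viewer there is one more tool, called after ">>>" by a JSON object that holds its "api" and its "payload". servo_tool: Moves the arm, as the interface text tells. Its arguments: {"type":"object","properties":{"commands":{"type":"string"}},"required":["commands"]}

```bash
mkdir -p pics
python3 - <<'E'
from bench import *
import cv2,numpy as np
o=get_obs();print({k:np.round(v,3) for k,v in o.items()})
for n in("scene","top"):
    cv2.imwrite(f"pics/{n}0.png",camera(n)); c=calibration(n);print(n,c)
E
```

```text
{'time_s': np.float64(0.0), 'q': array([ 0.923,  0.182,  1.608,  0.   ,  1.354, -0.206]), 'dq': array([-0.001, -0.002,  0.001,  0.001, -0.002,  0.001]), 'joint_efforts': array([-0.0000e+00, -4.4488e+01, -3.5133e+01, -0.0000e+00,  9.0000e-03,
       -0.0000e+00]), 'eef_pos': array([0.245, 0.519, 0.23 ]), 'eef_rot': array([-0.   ,  0.219,  0.976, -0.001]), 'wrist_force': array([0.657, 0.764, 0.01 ]), 'torque': array([ 0.041, -0.017, -0.016]), 'grasp_force': np.float64(0.0), 'opening': np.float64(0.998)}
scene {'fx': 414.3741320989546, 'fy': 414.3741320989546, 'cx': 275.5822570477394, 'cy': 208.81904040353666, 'R': array([[ 0.65089896, -0.75900162, -0.01571891],
       [-0.49556667, -0.40911673, -0.76618351],
       [ 0.57510366,  0.50649782, -0.64242956]]), 't': array([-0.3099874 ,  0.36162705,  0.74096022])}
top {'fx': 406.05320579682444, 'fy': 406.05320579682444, 'cx': 281.54236383218927, 'cy': 208.2062064252317, 'R': array([[-6.08048471e-04, -9.99354701e-01, -3.59139549e-02],
       [-9.98424314e-01,  2.62189141e-03, -5.60536743e-02],
       [ 5.61116654e-02,  3.58232824e-02, -9.97781626e-01]]), 't': array([0.06123596, 0.49633643, 1.01495317])}
```

View pics/scene0.png

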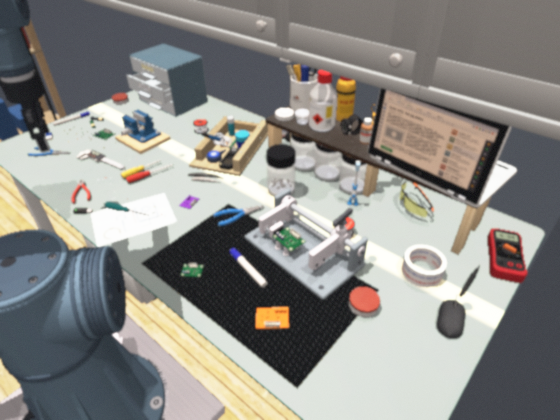

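View pics/top0.png

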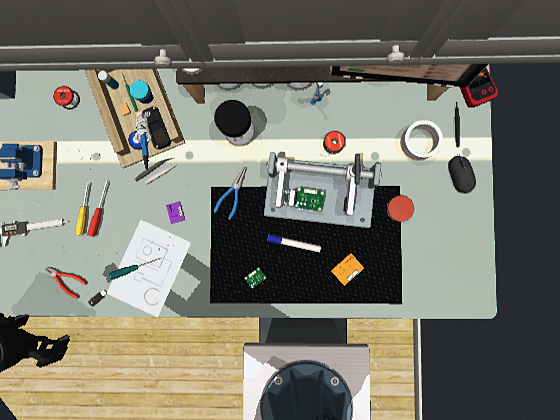

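In the top view, the large green board is at (309,198) on the holder. The look-alikes are a small green one at (255,278), an orange one at (348,269) and a purple one at (176,212). The board in the holder fits because it is the larger green one. I'll confirm with an enlarged crop.

Run:
```python
import cv2,numpy as np
a=cv2.imread("pics/top0.png")[140:300,225:425]
cv2.imwrite("pics/topc.png",cv2.resize(a,None,fx=3.7,fy=3.7,interpolation=cv2.INTER_CUBIC))
a=cv2.imread("pics/scene0.png")[190:300,230:380]
cv2.imwrite("pics/scenec.png",cv2.resize(a,None,fx=5,fy=5,interpolation=cv2.INTER_CUBIC))
```

```text
(no output)
```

View pics/topc.png

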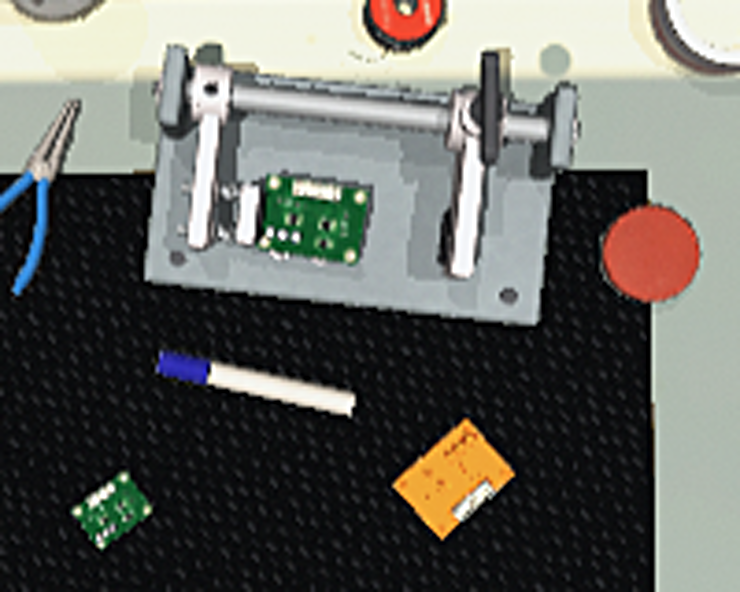

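View pics/scenec.png

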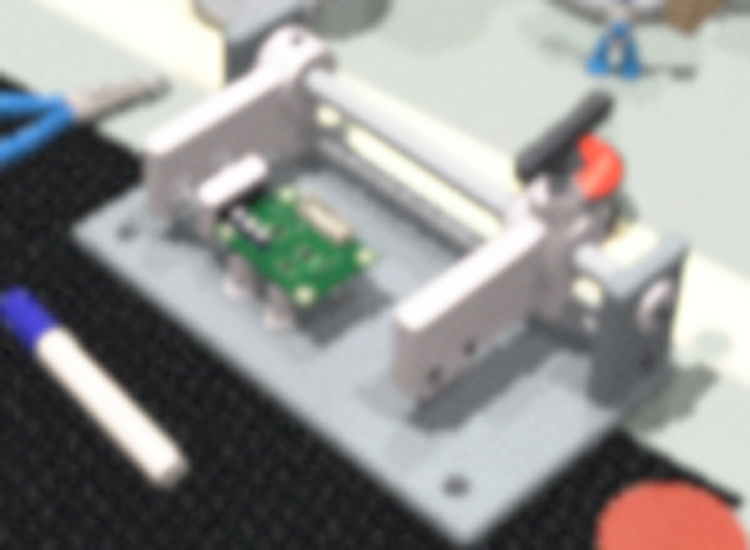

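The crops confirm it. The big green board at top (309,198) lies next to the spring jaw. The sliding jaw's arm is at about (350,190) and the black T-bar at about (357,169). The small green, orange and purple boards lie off the holder. Next I measure.

```bash
cat > h.py <<'E'
from bench import *
import cv2,numpy as np
def ray(c,uv,z):
    d=c["R"].T@np.array([(uv[0]-c["cx"])/c["fx"],(uv[1]-c["cy"])/c["fy"],1]);o=-c["R"].T@c["t"]
    return o+d*(z-o[2])/d[2]
def proj(c,X):
    p=c["R"]@np.asarray(X)+c["t"];return np.array([c["fx"]*p[0]/p[2]+c["cx"],c["fy"]*p[1]/p[2]+c["cy"]])
E
python3 - <<'E'
from h import *
c=calibration("top");f=lambda u,v,z:ray(c,(u/3.7+225,v/3.7+140),z)
P=lambda n,x:print(n,np.round(x,4))
a=f(145,283,.016);b=f(538,325,.016);P("base FL",a);P("base FR",b);print(np.linalg.norm(a-b))
y=(a-b)[:2]/np.linalg.norm((a-b)[:2]);x=np.array([y[1],-y[0]]);
print("yaw",np.arctan2(-y[0],y[1]))
O=(a+b)[:2]/2+x*.076;P("O",O)
H=lambda p:np.round(np.r_[(p[:2]-O)@x,(p[:2]-O)@y]*1000,1)
for n,uvz in dict(bar1=(491,52,.141),bar2=(489,162,.141),armF=(463,275,.088),b1=(268,175,.047),b2=(370,190,.047),b3=(358,263,.047),b4=(262,250,.047),spF=(198,247,.088),shL=(240,92,.078),shR=(450,115,.078)).items():
    p=f(*uvz);print(n,np.round(p,4),"H",H(p))
cs=calibration("scene");g=lambda u,v,z:ray(cs,(u/5+230,v/5+190),z)
for n,uvz in dict(bar1=(605,98,.141),bar2=(520,160,.141),armF=(400,322,.088),baseFL=(75,232,.016),baseFR=(462,540,.016)).items():
    p=g(*uvz);print(n,np.round(p,4),"H",H(p))
E
```

```text
base FL [0.4755 0.1044 0.016 ]
base FR [ 0.4465 -0.1625  0.016 ]
0.2685491128886869
yaw -0.10813168001866996
O [ 0.5365 -0.0373]
bar1 [ 0.6097 -0.1139  0.141 ] H [ 81.  -68.3]
bar2 [ 0.5432 -0.112   0.141 ] H [ 14.7 -73.6]
armF [ 0.4776 -0.1028  0.088 ] H [-51.5 -71.5]
b1 [0.5461 0.0201 0.047 ] H [ 3.3 58.1]
b2 [ 0.5358 -0.0474  0.047 ] H [  0.4 -10.2]
b3 [ 0.4873 -0.0392  0.047 ] H [-48.7  -7.3]
b4 [0.4961 0.0242 0.047 ] H [-46.8  56.8]
spF [0.4958 0.065  0.088 ] H [-51.6  97.2]
shL [0.5968 0.0382 0.078 ] H [51.7 81.5]
shR [ 0.581  -0.0968  0.078 ] H [ 50.6 -54.4]
bar1 [ 0.6052 -0.1175  0.141 ] H [ 76.9 -72.4]
bar2 [ 0.5458 -0.1118  0.141 ] H [ 17.3 -73.2]
armF [ 0.476  -0.1013  0.088 ] H [-53.3 -70.2]
baseFL [0.4774 0.1035 0.016 ] H [-73.9 133.6]
baseFR [ 0.4453 -0.1616  0.016 ] H [ -77.3 -133.4]
```

Holder origin is about (0.537,-0.037) with yaw -0.113. The bar centre is about (0.576,-0.114), so the jaw travel is about 16 mm. The plan is to grip the bar across its thickness, turn it out, slide the jaw up by the bar, then turn it back. I choose the half turn of the grasp that keeps joint 6 in range.

>>> {"api": "servo_tool", "payload": {"commands": "0 0 0.17 -40 -30 0 1; 0 0 0 -41 -31 0 1; 0 0 0 -41 -31 0 1; 0 0 0 -41 -31 0 1; 0 0 0 -41 -31 0 1"}}

```text
time_s: 0.72
eef_pos: [0.3322, 0.2783, 0.2311]
eef_rot: [0.0, 0.301, 0.954, -0.0]
wrist_force: [1.0, 0.4, 0.2]
opening: 1.001
grasp_force: 0.0
```

>>> {"api": "servo_tool", "payload": {"commands": "0 0 0 -47 -20 0 1; 0 0 0 -47 -20 0 1; 0 0 0 -47 -20 0 1; 0 0 0 -47 -20 0 1; 0 0 0 -47 -20 0 1"}}

```text
time_s: 1.35
eef_pos: [0.4676, 0.0615, 0.2311]
eef_rot: [-0.0, 0.301, 0.954, 0.0]
wrist_force: [1.0, 0.5, -0.4]
opening: 1.001
grasp_force: 0.0
```

>>> {"api": "servo_tool", "payload": {"commands": "0 0 0 -47 -20 0 1; 0 0 0 -47 -20 0 1; 0 0 0 -47 -20 0 1; 0 0 0 -47 -20 0 1; 0 0 0.18 0 0 0 1"}}

```text
time_s: 1.98
eef_pos: [0.576, -0.1137, 0.2303]
eef_rot: [-0.0, 0.389, 0.921, -0.0]
wrist_force: [-0.8, 1.0, 0.0]
opening: 1.0
grasp_force: 0.0
```

>>> {"api": "servo_tool", "payload": {"commands": "0 0 0.18 0 0 0 1; 0 0 0.18 0 0 0 1; 0 0 0.18 0 0 0 1; 0 0 0.18 0 0 0 1; 0 0 0.18 0 0 0 1"}}

```text
time_s: 2.6
eef_pos: [0.5748, -0.1103, 0.2307]
eef_rot: [-0.001, 0.751, 0.661, -0.0]
wrist_force: [0.4, -0.4, -0.5]
opening: 1.002
grasp_force: 0.0
```

>>> {"api": "servo_tool", "payload": {"commands": "0 0 0.18 0 0 0 1; 0 0 0.18 0 0 0 1; 0 0 0.18 0 0 0 1; 0 0 0.18 0 0 0 1; 0 0 0.18 0 0 0 1"}}

```text
time_s: 3.22
eef_pos: [0.5748, -0.1103, 0.2307]
eef_rot: [-0.0, 0.963, 0.269, -0.0]
wrist_force: [-0.1, -0.1, 0.1]
opening: 1.004
grasp_force: 0.0
```

>>> {"api": "servo_tool", "payload": {"commands": "0 0 0.18 0 0 0 1; 0 0 0.18 0 0 0 1; 0 0 0.12 0 0 0 1; 0 0 0 0 0 0 1"}}

```text
time_s: 3.72
eef_pos: [0.5748, -0.1103, 0.2308]
eef_rot: [-0.0, 0.999, 0.035, -0.0]
wrist_force: [-0.0, 0.6, -0.3]
opening: 1.003
grasp_force: 0.0
```

```bash
cat >> h.py <<'E'
def st():
    from scipy.spatial.transform import Rotation as Ro
    o=get_obs();w=o["eef_rot"];R=Ro.from_quat([w[1],w[2],w[3],w[0]]).as_matrix()
    print("t",round(float(o["time_s"]),2),"q",np.round(o["q"],3),"p",np.round(o["eef_pos"],4),"yAng",round(np.degrees(np.arctan2(R[1,1],R[0,1])),1),"z",np.round(R[:,2],3),"F",np.round(o["wrist_force"],1),"open",round(float(o["opening"]),3),"g",round(float(o["grasp_force"]),1));return o,R
E
python3 - <<'E'
from h import *
o,R=st()
c=calibration("wrist");im=camera("wrist");cv2.imwrite("pics/w1.png",im)
np.savez("w1.npz",**c)
print(proj(c,[.576,-.114,.141]),proj(c,[.5365,-.0373,.016]))
E
```

```text
t 3.73 q [-0.392  0.205  1.58   0.     1.358  1.108] p [ 0.5748 -0.1103  0.2308] yAng -85.9 z [-0.001  0.    -1.   ] F [-0.   0.6 -0.3] open 1.003 g 0.0
[283.74026712 214.19769396] [205.72343513 205.65150366]
```

View pics/w1.png

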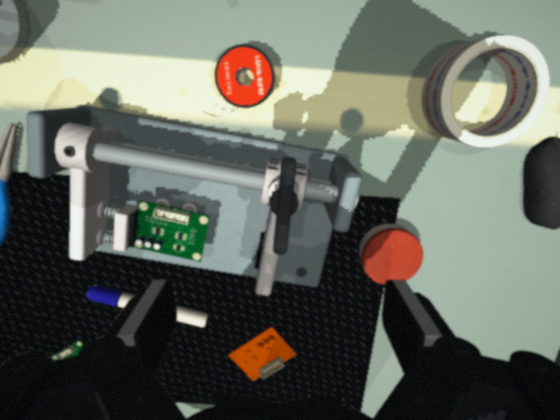

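The wrist view shows the dark T-bar running from about (288,158) to (281,252), roughly 10 px from the predicted point. The jaw arm ends at (264,290).

Run:
```python
from h import *
c=dict(np.load("w1.npz"));
for uv in((288,158),(281,252),(285,205)):print(np.round(ray(c,uv,.141),4))
im=cv2.imread("pics/w1.png").astype(int);m=((im.max(2)<75)).astype(np.uint8);m[:, :250]=0;m[:,310:]=0;m[:145]=0;m[262:]=0
n,l,s,ce=cv2.connectedComponentsWithStats(m);k=1+np.argmax(s[1:,4]);print(s[k],ce[k])
r=cv2.minAreaRect(np.argwhere(l==k)[:,::-1].astype(np.float32));print(r)
b=cv2.boxPoints(r);print([np.round(ray(c,p,.141),4) for p in b])
```

```text
[ 0.6145 -0.1138  0.141 ]
[ 0.5477 -0.1142  0.141 ]
[ 0.5826 -0.1144  0.141 ]
[ 268  152   38  104 1852] [284.24082073 200.50431965]
((287.3877868652344, 203.33938598632812), (103.01913452148438, 36.795654296875), 88.75463104248047)
[array([ 0.6173, -0.1006,  0.141 ]), array([ 0.6195, -0.1242,  0.141 ]), array([ 0.5472, -0.1326,  0.141 ]), array([ 0.5447, -0.1067,  0.141 ])]
```

>>> {"api": "servo_tool", "payload": {"commands": "0 0 0.12 2 4 0 0.6; 0 0 0 0 0 25 0.4; 0 0 0 0 0 25 0.4; 0 0 0 0 0 25 0.4; 0 0 0 0 0 0 0.4"}}

```text
time_s: 4.4
eef_pos: [0.5757, -0.1136, 0.1539]
eef_rot: [-0.001, 1.0, -0.024, -0.002]
wrist_force: [-0.6, -0.4, 1.0]
opening: 0.404
grasp_force: 0.0
```

Run:
```python
from h import *
o,R=st()
c=calibration("wrist");im=camera("wrist");cv2.imwrite("pics/w2.png",im)
np.savez("w2.npz",**c)
print(proj(c,[.577,-.114,.141]),proj(c,o["eef_pos"]))
```

```text
t 4.4 q [-0.397  0.289  1.641  0.     1.217  1.222] p [ 0.5757 -0.1136  0.1539] yAng -92.8 z [-0.005  0.002 -1.   ] F [-0.6 -0.4  1. ] open 0.404 g 0.0
[278.57298509 266.05046743] [277.67811721 282.34033572]
```

View pics/w2.png

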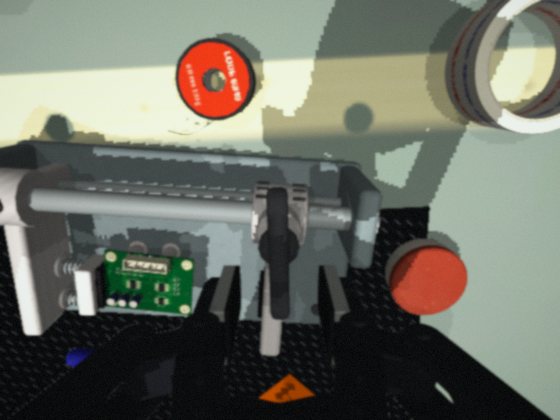

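The bar lies midway between the fingers, from (272,188) to (281,318), with its disc bulging at about (280,248). I need to check its x.

Run:
```python
from h import *
c=dict(np.load("w2.npz"))
for uv,z in(((272,188),.141),((281,318),.123),((281,318),.141),((280,248),.121)):print(np.round(ray(c,uv,z),4))
```

```text
[ 0.6157 -0.113   0.141 ]
[ 0.5351 -0.1133  0.123 ]
[ 0.5478 -0.1138  0.141 ]
[ 0.5772 -0.1147  0.121 ]
```

>>> {"api": "servo_tool", "payload": {"commands": "0 0 -0.04 3 0 13 0.4; 0 0 0 0 0 13 0.4; 0 0 0 0 0 0 0.2; 0 0 0 0 0 0 0.2; 0 0 0 0 0 0 0.2"}}

```text
time_s: 5.08
eef_pos: [0.5808, -0.1146, 0.131]
eef_rot: [0.0, 1.0, -0.005, 0.001]
wrist_force: [-0.3, 0.2, -0.5]
opening: 0.202
grasp_force: 0.0
```

>>> {"api": "servo_tool", "payload": {"commands": "0 0 0 0 0 0 0.1; 0 0 0 0 0 0 0; 0 0 0 0 0 0 0; 0 0 0 0 0 0 0"}}

```text
time_s: 5.58
eef_pos: [0.5808, -0.1135, 0.1311]
eef_rot: [-0.001, 1.0, -0.005, 0.0]
wrist_force: [-0.6, 5.5, 5.1]
opening: 0.089
grasp_force: 60.0
```

Run:
```python
from h import *
st()
```

```text
t 5.58 q [-0.394  0.323  1.648  0.002  1.171  1.186] p [ 0.5808 -0.1135  0.1311] yAng -90.6 z [ 0.001  0.001 -1.   ] F [-0.6  5.5  5.1] open 0.089 g 60.0
```

>>> {"api": "servo_tool", "payload": {"commands": "0 0 -0.12 0 0 0 0; 0 0 -0.12 0 0 0 0; 0 0 -0.12 0 0 -0.3 0; 0 0 0 0 0 0 0"}}

```text
time_s: 6.08
eef_pos: [0.5806, -0.1131, 0.1313]
eef_rot: [-0.001, 0.985, 0.175, 0.0]
wrist_force: [-0.8, 5.8, 4.8]
opening: 0.09
grasp_force: 60.0
```

Run:
```python
from h import *
o,R=st();print(o["torque"])
```

```text
t 6.08 q [-0.394  0.322  1.648  0.002  1.172  0.825] p [ 0.5806 -0.1131  0.1313] yAng -69.9 z [ 0.001  0.002 -1.   ] F [-0.8  5.8  4.8] open 0.09 g 60.0
[1.01484637 0.16247263 0.07080738]
```

>>> {"api": "servo_tool", "payload": {"commands": "0 0 -0.15 0 0 -0.2 0; 0 0 -0.15 0 0 -0.2 0; 0 0 -0.15 0 0 -0.2 0; 0 0 0 0 0 0 0"}}

```text
time_s: 6.58
eef_pos: [0.5801, -0.1129, 0.1314]
eef_rot: [-0.001, 0.921, 0.39, 0.0]
wrist_force: [-2.5, 6.9, 3.8]
opening: 0.097
grasp_force: 59.8
```

>>> {"api": "servo_tool", "payload": {"commands": "0 0 -0.15 0 0 -0.2 0; 0 0 -0.15 0 0 -0.2 0; 0 0 -0.15 0 0 -0.2 0; 0 0 0 0 0 0 0; 0 0 0 0 0 0 0"}}

```text
time_s: 7.2
eef_pos: [0.5793, -0.1128, 0.1318]
eef_rot: [-0.002, 0.811, 0.585, -0.0]
wrist_force: [-4.0, 6.7, 4.6]
opening: 0.095
grasp_force: 60.0
```

Run:
```python
from h import *
o,R=st();print(o["torque"])
c=calibration("wrist");np.savez("w3.npz",**c);cv2.imwrite("pics/w3.png",camera("wrist"))
```

```text
t 7.2 q [-3.940e-01  3.210e-01  1.648e+00  1.000e-03  1.175e+00 -7.400e-02] p [ 0.5793 -0.1128  0.1318] yAng -18.3 z [-0.003  0.002 -1.   ] F [-4.   6.7  4.6] open 0.095 g 60.0
[1.08583746 0.61433457 0.12981044]
```

View pics/w3.png

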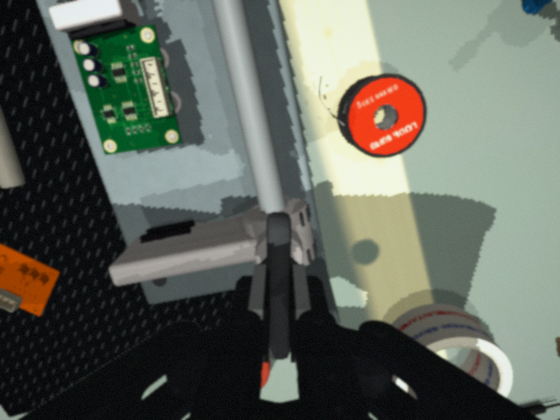

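The bar is gripped and turned to nearly along the shaft, so the screw is at about 1.4 and loose. Now I slide the jaw along holder +y.

>>> {"api": "servo_tool", "payload": {"commands": "0 0 0 7.8 -1.6 0 0; 0 0 0 7.8 -1.6 0 0; 0 0 0 7.8 -1.6 0 0; 0 0 0 0 0 0 0"}}

```text
time_s: 7.75
eef_pos: [0.5819, -0.0913, 0.1318]
eef_rot: [-0.0, 0.811, 0.585, -0.002]
wrist_force: [-6.2, -1.7, 3.5]
opening: 0.099
grasp_force: 59.8
```

>>> {"api": "servo_tool", "payload": {"commands": "0 0 0 7.8 -1.6 0 0; 0 0 0 7.8 -1.6 0 0; 0 0 0 5.9 -1.2 0 0; 0 0 0 0 0 0 0"}}

```text
time_s: 8.25
eef_pos: [0.5844, -0.0697, 0.1318]
eef_rot: [-0.0, 0.811, 0.585, -0.002]
wrist_force: [-6.1, -2.4, 3.6]
opening: 0.096
grasp_force: 59.9
```

Run:
```python
from h import *
o,R=st();print(o["torque"])
a=camera("top")[140:230,250:390];b=camera("scene")[190:280,230:370]
cv2.imwrite("pics/m4.png",np.vstack([cv2.resize(x,(460,296),interpolation=cv2.INTER_CUBIC) for x in(a,b)]))
w=camera("wrist");cv2.imwrite("pics/w4.png",w);np.savez("w4.npz",**calibration("wrist"))
```

```text
t 8.25 q [-0.319  0.318  1.653 -0.003  1.174  0.003] p [ 0.5844 -0.0697  0.1318] yAng -18.4 z [-0.003 -0.002 -1.   ] F [-6.1 -2.4  3.6] open 0.096 g 59.9
[-0.33529074  1.02541854  0.11944854]
```

View pics/w4.png

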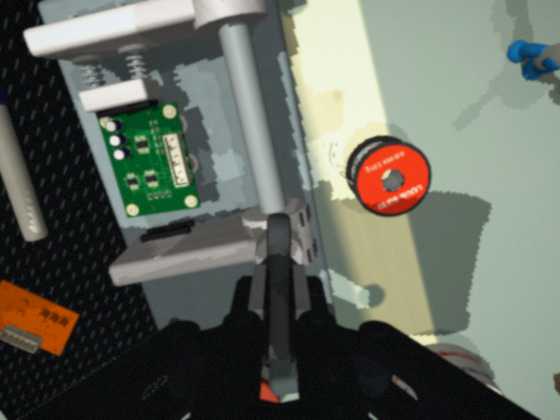

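The jaw slides with the bar. Its groove pad at (165,230) is now about 14 mm short of pressing, and the board's near edge is at about (165,212), aligned. I continue in small steps.

>>> {"api": "servo_tool", "payload": {"commands": "0 0 0 5.9 -1.2 0 0; 0 0 0 4.9 -1 0 0; 0 0 0 0 0 0 0"}}

```text
time_s: 8.78
eef_pos: [0.5857, -0.059, 0.1319]
eef_rot: [-0.0, 0.811, 0.585, -0.002]
wrist_force: [-6.8, -2.3, 4.0]
opening: 0.091
grasp_force: 59.9
```

>>> {"api": "servo_tool", "payload": {"commands": "0 0 0 2 -0.4 0 0; 0 0 0 2 -0.4 0 0; 0 0 0 0 0 0 0"}}

```text
time_s: 9.15
eef_pos: [0.5862, -0.0554, 0.1318]
eef_rot: [-0.0, 0.811, 0.585, -0.002]
wrist_force: [-6.7, -5.0, 4.1]
opening: 0.097
grasp_force: 59.9
```

Run:
```python
from h import *
o,R=st();print(o["torque"])
w=camera("wrist");cv2.imwrite("pics/w5.png",cv2.resize(w[0:300,0:330],None,fx=2,fy=2));np.savez("w5.npz",**calibration("wrist"))
```

```text
t 9.15 q [-0.294  0.318  1.652 -0.004  1.174  0.028] p [ 0.5862 -0.0554  0.1318] yAng -18.4 z [-0.003 -0.002 -1.   ] F [-6.7 -5.   4.1] open 0.097 g 59.9
[-0.65733746  1.12710385  0.155687  ]
```

View pics/w5.png

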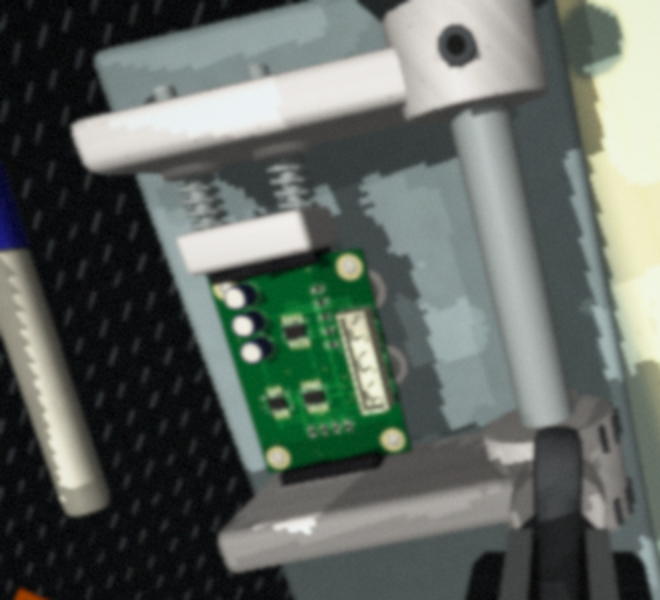

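The board edges are now in both grooves, with the near edge at (335,465) and the far edge at (265,270) in the crop. The force has started to rise. I'll press on.

>>> {"api": "servo_tool", "payload": {"commands": "0 0 0 2 -0.4 0 0; 0 0 0 0 0 0 0; 0 0 0 0 0 0 0"}}

```text
time_s: 9.57
eef_pos: [0.5863, -0.0536, 0.1318]
eef_rot: [0.0, 0.811, 0.585, -0.002]
wrist_force: [-7.3, -5.6, 3.6]
opening: 0.09
grasp_force: 59.9
```

>>> {"api": "servo_tool", "payload": {"commands": "0 0 0 2 -0.4 0 0; 0 0 0 0 0 0 0; 0 0 0 0 0 0 0"}}

```text
time_s: 9.95
eef_pos: [0.5866, -0.0519, 0.1318]
eef_rot: [0.0, 0.811, 0.585, -0.002]
wrist_force: [-7.2, -6.4, 4.2]
opening: 0.094
grasp_force: 59.9
```

Run:
```python
from h import *
o,R=st();print(o["torque"])
w=camera("wrist");cv2.imwrite("pics/w6.png",cv2.resize(w[0:300,0:330],None,fx=2,fy=2));np.savez("w6.npz",**calibration("wrist"))
def pts(n):
    im=cv2.imread(f"pics/{n}.png");c=dict(np.load(n+".npz"))
    hsv=cv2.cvtColor(im,cv2.COLOR_BGR2HSV);m=cv2.inRange(hsv,(45,100,40),(85,255,255))
    m=cv2.morphologyEx(m,cv2.MORPH_CLOSE,np.ones((25,25)))
    k=max(cv2.findContours(m,0,2)[0],key=cv2.contourArea);r=cv2.minAreaRect(k)
    b=cv2.boxPoints(r)/2;P=np.array([ray(c,p,.047)[:2] for p in b]);C=P.mean(0)
    e=max(((P[1]-P[0]),(P[2]-P[1])),key=np.linalg.norm);print(n,"board C",np.round(C,4),"sides",np.linalg.norm(P[1]-P[0]),np.linalg.norm(P[2]-P[1]),"yaw",np.degrees(np.arctan2(e[1],e[0])))
    x=np.array([.9936,-.113]);y=np.array([.113,.9936]);d=C-[.5365,-.0373];print(" H",d@x,d@y)
pts("w5");pts("w6")
```

```text
t 9.95 q [-0.287  0.319  1.652 -0.005  1.174  0.035] p [ 0.5866 -0.0519  0.1318] yAng -18.4 z [-0.004 -0.003 -1.   ] F [-7.2 -6.4  4.2] open 0.094 g 59.9
[-1.00622008  1.12719158  0.10919921]
w5 board C [ 0.517  -0.0093] sides 0.049393453080150855 0.0683064785407135 yaw -98.85494748023248
 H -0.022573923359889683 0.02562960186704413
w6 board C [ 0.5168 -0.0064] sides 0.04946948846276417 0.0676010059695939 yaw -97.97488789967474
 H -0.023049486388782858 0.02850511065981833
```

View pics/w6.png

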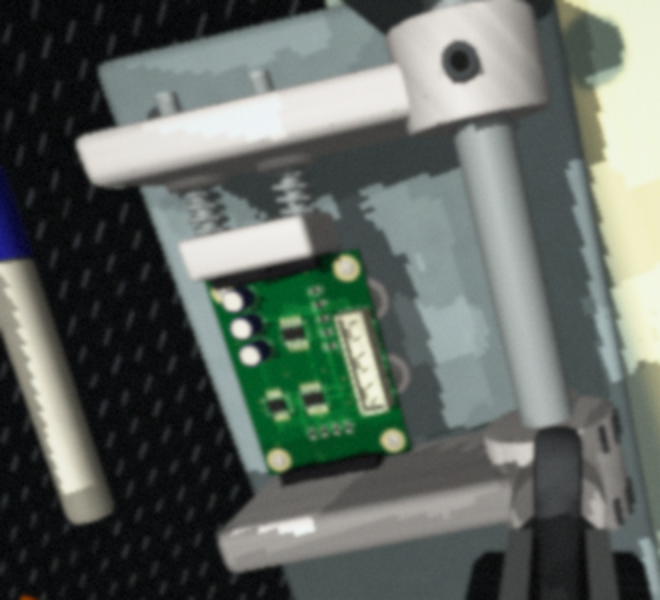

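The board now moves with the jaw, and the springs are visibly shorter than before. The force has risen about 4 N, so the spring jaw is back about 5 to 7 mm, with the board square at about 1.5°. I'll tighten by turning back about the screw axis, which lies about 2 mm from the TCP along the bar.

>>> {"api": "servo_tool", "payload": {"commands": "0 0 0.15 0 0.3 0.15 0; 0 0 0.15 0 0.3 0.15 0; 0 0 0.15 0 0.3 0.15 0; 0 0 0 0 0 0 0"}}

```text
time_s: 10.5
eef_pos: [0.5874, -0.0524, 0.1314]
eef_rot: [0.001, 0.921, 0.388, -0.002]
wrist_force: [-7.0, -6.3, 4.1]
opening: 0.095
grasp_force: 59.9
```

>>> {"api": "servo_tool", "payload": {"commands": "0 0 0.15 0 0.3 0.15 0; 0 0 0.15 0 0.3 0.15 0; 0 0 0.15 0 0.3 0.15 0; 0 0 0 0 0 0 0"}}

```text
time_s: 11.0
eef_pos: [0.5879, -0.0531, 0.1313]
eef_rot: [0.001, 0.985, 0.173, -0.002]
wrist_force: [-8.8, -6.0, 6.7]
opening: 0.098
grasp_force: 60.2
```

>>> {"api": "servo_tool", "payload": {"commands": "0 0 0.15 0 0.3 0.15 0; 0 0 0.15 0 0.3 0.15 0; 0 0 0.15 0 0.3 0.15 0; 0 0 0 0 0 0 0"}}

```text
time_s: 11.5
eef_pos: [0.588, -0.054, 0.1311]
eef_rot: [0.002, 0.999, -0.051, -0.002]
wrist_force: [-9.3, -6.8, 7.9]
opening: 0.09
grasp_force: 60.4
```

Run:
```python
from h import *
o,R=st();print(o["torque"])
```

```text
t 11.5 q [-0.29   0.323  1.648 -0.005  1.174  1.384] p [ 0.588  -0.054   0.1311] yAng -95.8 z [-0.004 -0.003 -1.   ] F [-9.3 -6.8  7.9] open 0.09 g 60.4
[-1.09978468  1.62571904 -0.00873907]
```

Tightened to about 0. I'll release and lift straight up.

>>> {"api": "servo_tool", "payload": {"commands": "0 0 0 0 0 0 0.3; 0 0 0 0 0 0 0.45; 0 0 0 0 0 0 0.45; 0 0 0 0 0 -20 0.45; 0 0 0 0 0 -30 0.45"}}

```text
time_s: 12.12
eef_pos: [0.5889, -0.0515, 0.1798]
eef_rot: [-0.0, 0.999, -0.05, -0.001]
wrist_force: [0.1, 0.1, 0.3]
opening: 0.449
grasp_force: 0.0
```

>>> {"api": "servo_tool", "payload": {"commands": "0 0 0 0 0 -30 0.5; 0 0 0 0 0 -30 0.5; 0 0 0 0 0 0 0.5; 0 0 0 0 0 0 0.5"}}

```text
time_s: 12.62
eef_pos: [0.5892, -0.0516, 0.2394]
eef_rot: [-0.0, 0.999, -0.05, -0.001]
wrist_force: [-0.2, 0.5, -0.1]
opening: 0.499
grasp_force: 0.0
```

Run:
```python
from h import *
o,R=st()
w=camera("wrist");np.savez("w7.npz",**calibration("wrist"));cv2.imwrite("pics/w7.png",cv2.resize(w[60:360,0:380],None,fx=2,fy=2))
```

```text
t 12.62 q [-0.288  0.211  1.555 -0.     1.377  1.383] p [ 0.5892 -0.0516  0.2394] yAng -95.7 z [-0.001  0.    -1.   ] F [-0.2  0.5 -0.1] open 0.499 g 0.0
```

View pics/w7.png

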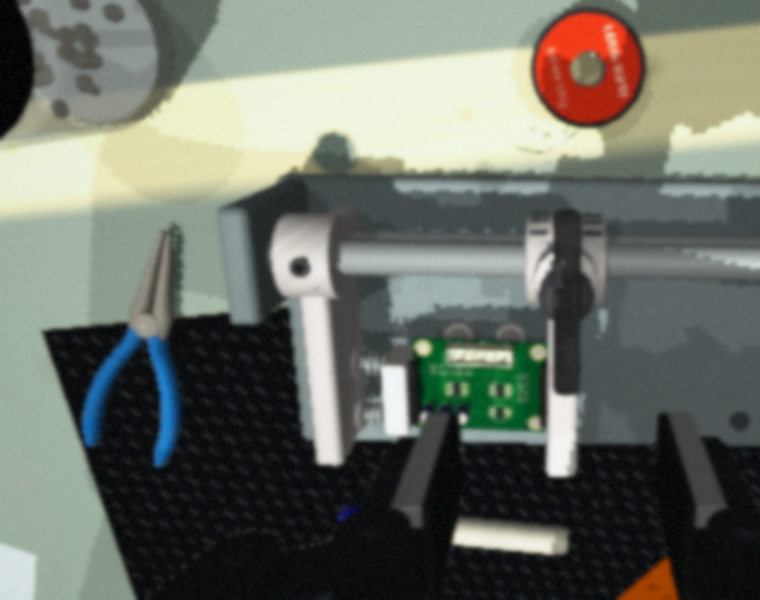

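The bar is square across the shaft, at (567,300) in the crop. The board sits between both jaws and the tools are undisturbed. I'll move aside and check the spring travel in the fixed top camera.

>>> {"api": "servo_tool", "payload": {"commands": "0 0 0 -20 45 0 0.5; 0 0 0 -20 45 0 0.5; 0 0 0 -20 45 0 0.5; 0 0 0 -20 45 0 0.5; 0 0 0 0 0 0 0.5"}}

```text
time_s: 13.3
eef_pos: [0.4901, -0.2251, 0.2389]
eef_rot: [-0.0, 0.999, -0.052, -0.001]
wrist_force: [0.6, 0.6, 0.3]
opening: 0.498
grasp_force: 0.0
```

Run:
```python
from h import *
o,R=st();c=calibration("top")
b=camera("top");cv2.imwrite("pics/top1.png",b);a=cv2.imread("pics/top0.png")
f=lambda im:cv2.resize(im[175:220,265:330],None,fx=6,fy=6,interpolation=cv2.INTER_NEAREST)
cv2.imwrite("pics/cmp.png",np.vstack([f(a),f(b)]))
for im in(a,b):
    print(cv2.cvtColor(im,cv2.COLOR_BGR2GRAY)[190:204:3,272:305])
    m=cv2.inRange(cv2.cvtColor(im,cv2.COLOR_BGR2HSV),(45,100,40),(85,255,255));m[:180]=0;m[215:]=0;m[:,:280]=0;m[:,345:]=0
    m=cv2.morphologyEx(m,cv2.MORPH_CLOSE,np.ones((9,9)))
    k=max(cv2.findContours(m,0,2)[0],key=cv2.contourArea);r=cv2.minAreaRect(k);C=ray(c,r[0],.047)[:2]-[.5365,-.0373]
    print(r,"H",C@[.9936,-.113],C@[.113,.9936])
```

```text
t 13.3 q [-6.500e-01  9.600e-02  1.686e+00 -1.000e-03  1.361e+00  1.025e+00] p [ 0.4901 -0.2251  0.2389] yAng -96.0 z [-0.002  0.001 -1.   ] F [0.6 0.6 0.3] open 0.498 g 0.0
[[148 149 186 175 159 209 252 246 249 255 113 157  65 145 108 125 142  53
  162 232 203 173 187  59  62 100 202 220 116  54  59  41 228]
 [146 150 155 153  98 250 249 245 250 255  72 123  35  79 163 119  77  99
  252 250 246 252 255  46  12  61  63  70 102  72  96  95  70]
 [151 152 151 149 135 255 248 246 255 211  69  88  61  60  61  52 143 103
  255 248 248 255 137  39  10  65  63  60  61  69  84  72  84]
 [151 150 149 142 202 251 246 249 255 105  78  88  56  59  58  51 138 168
  255 247 251 255  43  40  31  63  62  62  61  71 204 116  19]
 [152 179 184 131 252 249 245 251 251  74 146  46 221 165 104  94 128 255
  250 245 253 255  24   2  34 255 255  31 150 191  85  53  98]]
((308.9053955078125, 199.0675811767578), (27.454631805419922, 19.892276763916016), 9.462322235107422) H -0.022763097304898432 0.02695843952369514
[[160 203 205 185 173 222 255 250 253 255 124 169  56 109 172 130  60  95
  254 239 218 209  69  31 252 255 154  65  59  40 210 255 255]
 [157 163 164 165 110 255 253 250 254 255  76 129 106 113  52 139 175 210
  255 251 255 255  35  34  34  69  77  71 118  92  72  42 103]
 [160 162 161 160 140 255 252 251 255 228  78  87  67  65  68  53 128 255
  253 251 255 255  28   8  72  67  68  77 104  87  85  97  75]
 [160 161 164 130 219 255 250 253 255 115  88  63  67  68  63  52 141 255
  253 254 255 115  54   9  72  69  69  73 118 202  27  74 233]
 [198 190 198 144 255 253 250 254 255  82 141 203 124 131 158 125 206 255
  251 255 255  32  19 155 212  83   9 169 131  38  62  64  44]]
((307.239990234375, 198.8199920654297), (27.29432487487793, 19.940410614013672), 8.130102157592773) H -0.022604373008711164 0.03108183023906468
```

View pics/cmp.png

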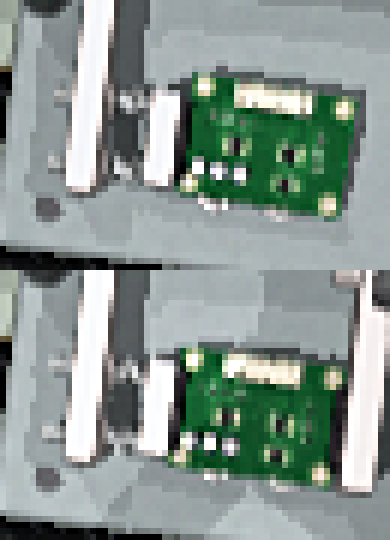

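In the top view the spring block's edge has moved only 0.5 to 1 px, which is about 2 mm. The board has moved 4 mm. That is too little compared with the force-based guess, and this check is the more trustworthy one. I'll grip again, loosen, press about 3.5 mm further and retighten.

>>> {"api": "servo_tool", "payload": {"commands": "0 0 0 20 -45 0 0.4; 0 0 0 20 -45 0 0.4; 0 0 0 20 -45 0 0.4; 0 0 0 19 -43 0 0.4; 0 0 0 0 0 0 0.4"}}

```text
time_s: 13.98
eef_pos: [0.5892, -0.0491, 0.2393]
eef_rot: [-0.001, 0.999, -0.047, -0.001]
wrist_force: [1.1, -1.1, -0.5]
opening: 0.4
grasp_force: 0.0
```

>>> {"api": "servo_tool", "payload": {"commands": "0 0 0 0 0 40 0.4; 0 0 0 0 0 40 0.4; 0 0 0 0 0 28 0.4; 0 0 0 0 0 0 0.2; 0 0 0 0 0 0 0.2"}}

```text
time_s: 14.6
eef_pos: [0.589, -0.0539, 0.1335]
eef_rot: [0.0, 0.999, -0.05, 0.001]
wrist_force: [-0.2, 0.8, -0.4]
opening: 0.2
grasp_force: 0.0
```

>>> {"api": "servo_tool", "payload": {"commands": "0 0 0 0 0 0 0.1; 0 0 0 0 0 0 0; 0 0 0 0 0 0 0; 0 0 0 0 0 0 0"}}

```text
time_s: 15.1
eef_pos: [0.5895, -0.0542, 0.1343]
eef_rot: [0.0, 0.999, -0.05, 0.001]
wrist_force: [-0.5, -0.2, 6.3]
opening: 0.092
grasp_force: 60.1
```

Run:
```python
from h import *
o,R=st();print(o["torque"])
```

```text
t 15.1 q [-0.292  0.318  1.647 -0.     1.174  1.379] p [ 0.5895 -0.0542  0.1343] yAng -95.7 z [ 0.003 -0.001 -1.   ] F [-0.5 -0.2  6.3] open 0.092 g 60.1
[-0.12129772  0.28148486  0.0075475 ]
```

>>> {"api": "servo_tool", "payload": {"commands": "0 0 0 0 0 0 0.2; 0 0 0 -2 0 3 0.2; 0 0 0 0 0 0 0.1; 0 0 0 0 0 0 0; 0 0 0 0 0 0 0"}}

```text
time_s: 15.72
eef_pos: [0.5858, -0.0538, 0.129]
eef_rot: [0.0, 0.999, -0.05, -0.001]
wrist_force: [-3.8, -3.2, -1.7]
opening: 0.098
grasp_force: 60.0
```

>>> {"api": "servo_tool", "payload": {"commands": "0 0 -0.15 0 -0.3 -0.15 0; 0 0 -0.15 0 -0.3 -0.15 0; 0 0 -0.15 0 -0.3 -0.15 0; 0 0 -0.15 0 -0.3 -0.15 0; 0 0 -0.15 0 -0.3 -0.15 0"}}

```text
time_s: 16.35
eef_pos: [0.5857, -0.0536, 0.1293]
eef_rot: [0.001, 0.947, 0.321, -0.001]
wrist_force: [0.2, -8.2, -6.0]
opening: 0.1
grasp_force: 59.3
```

>>> {"api": "servo_tool", "payload": {"commands": "0 0 -0.15 0 -0.3 -0.15 0; 0 0 -0.15 0 -0.3 -0.15 0; 0 0 -0.15 0 -0.3 -0.15 0; 0 0 -0.15 0 -0.3 -0.15 0; 0 0 0 0 0 0 0"}}

```text
time_s: 16.98
eef_pos: [0.5856, -0.0531, 0.1298]
eef_rot: [0.001, 0.811, 0.586, -0.0]
wrist_force: [3.8, -7.5, -9.3]
opening: 0.094
grasp_force: 59.0
```

Run:
```python
from h import *
o,R=st();print(o["torque"])
```

```text
t 16.98 q [-0.291  0.317  1.659 -0.003  1.165  0.03 ] p [ 0.5856 -0.0531  0.1298] yAng -18.3 z [ 0.001 -0.003 -1.   ] F [ 3.8 -7.5 -9.3] open 0.094 g 59.0
[-1.45146069 -0.47824278  0.06396863]
```

>>> {"api": "servo_tool", "payload": {"commands": "0 0 0 1 -0.2 0 0; 0 0 0 1 -0.2 0 0; 0 0 0 0 0 0 0; 0 0 0 0 0 0 0"}}

```text
time_s: 17.48
eef_pos: [0.5859, -0.0511, 0.1299]
eef_rot: [0.001, 0.811, 0.585, -0.001]
wrist_force: [2.6, -9.3, -8.2]
opening: 0.093
grasp_force: 59.0
```

>>> {"api": "servo_tool", "payload": {"commands": "0 0 0 1 -0.2 0 0; 0 0 0 1 -0.2 0 0; 0 0 0 0 0 0 0; 0 0 0 0 0 0 0"}}

```text
time_s: 17.98
eef_pos: [0.5861, -0.0493, 0.1298]
eef_rot: [0.001, 0.811, 0.585, -0.001]
wrist_force: [2.7, -9.4, -8.4]
opening: 0.096
grasp_force: 59.0
```

Run:
```python
from h import *
o,R=st()
w=camera("wrist");np.savez("w8.npz",**calibration("wrist"));cv2.imwrite("pics/w8.png",cv2.resize(w[0:300,0:330],None,fx=2,fy=2))
a=cv2.imread("pics/top0.png");b=camera("top");cv2.imwrite("pics/top2.png",b)
for im in(a,b):print(cv2.cvtColor(im,cv2.COLOR_BGR2GRAY)[190:204:3,286:300])
# spring gap in H y: arm inner edge (z .088) to block outer edge, along a line in image parallel to shaft
for n in("w4","w6","w8"):
    im=cv2.imread(f"pics/{n}.png");s=1 if n=="w4" else 2;c=dict(np.load(n+".npz"));g=cv2.GaussianBlur(cv2.cvtColor(im,cv2.COLOR_BGR2GRAY),(3,3),0)
    for hx in(-.036,-.030,-.024):
        ys=np.arange(.045,.115,.0005)
        def prof(z):
            out=[]
            for y in ys:
                X=np.array([.5365,-.0373])+hx*np.array([.9936,-.113])+y*np.array([.113,.9936]);p=proj(c,[*X,z])*s
                out.append(int(g[int(round(p[1])),int(round(p[0]))]) if 0<=p[1]<g.shape[0] and 0<=p[0]<g.shape[1] else -1)
            return np.array(out)
        p=prof(.055);d=np.diff(p);i=np.argsort(-abs(d))[:6];print(n,hx,sorted([(round(float(ys[j])*1000,1),int(d[j])) for j in i]))
```

```text
t 17.98 q [-0.284  0.317  1.658 -0.003  1.165  0.038] p [ 0.5861 -0.0493  0.1298] yAng -18.4 z [ 0.001 -0.003 -1.   ] F [ 2.7 -9.4 -8.4] open 0.096 g 59.0
[[108 125 142  53 162 232 203 173 187  59  62 100 202 220]
 [163 119  77  99 252 250 246 252 255  46  12  61  63  70]
 [ 61  52 143 103 255 248 248 255 137  39  10  65  63  60]
 [ 58  51 138 168 255 247 251 255  43  40  31  63  62  62]
 [104  94 128 255 250 245 253 255  24   2  34 255 255  31]]
[[120 121 119 121 120 121 121 122 125  80  31  35  48  42]
 [120 120 121 121 121 119 120 125  88  30  29  50  82  62]
 [120 122 119 120 121 121 124  85  67 132 133 128 129 131]
 [127 125 125 126 126 132  93  32 125 123 123 124 124 126]
 [132 134 132 132 138 114  28  36 121 117 119 122 123 126]]
w4 -0.036 [(46.5, -66), (47.0, -44), (49.5, 42), (58.5, -54), (62.5, 43), (63.0, 51)]
w4 -0.03 [(62.5, 39), (63.0, 50), (63.5, 34), (75.0, -36), (76.0, -35), (111.0, -35)]
w4 -0.024 [(62.5, 43), (63.0, 41), (63.5, 36), (74.0, -32), (98.0, 35), (111.5, -50)]
w6 -0.036 [(45.0, 50), (50.0, -58), (52.5, 54), (53.5, 50), (63.5, 48), (64.5, 48)]
w6 -0.03 [(63.5, 44), (64.5, 48), (65.0, 31), (75.5, -40), (76.0, -39), (109.0, -34)]
w6 -0.024 [(45.0, 29), (63.5, 44), (64.0, 48), (65.0, 32), (76.0, -31), (108.5, -30)]
w8 -0.036 [(46.0, -59), (49.0, 69), (54.5, -65), (57.0, 63), (68.0, 46), (68.5, 55)]
w8 -0.03 [(67.5, 30), (68.5, 47), (69.0, 43), (80.5, -49), (95.0, 30), (108.5, -35)]
w8 -0.024 [(68.0, 44), (69.0, 40), (69.5, 31), (80.0, -33), (95.5, 31), (108.5, -30)]
```

The front edge of the spring block is now 5.5 mm back from its free position: 63.0 free, 64.2 after the first press, 68.5 now. So the first press was only about 1.2 mm, and this one is well inside the window. I'll tighten again.

>>> {"api": "servo_tool", "payload": {"commands": "0 0 0.15 0 0.1 0.15 0; 0 0 0.15 0 0.1 0.15 0; 0 0 0.15 0 0.1 0.15 0; 0 0 0.15 0 0.1 0.15 0; 0 0 0.15 0 0.1 0.15 0"}}

```text
time_s: 18.7
eef_pos: [0.5861, -0.0493, 0.1292]
eef_rot: [0.001, 0.97, 0.245, -0.0]
wrist_force: [0.1, -7.2, -6.2]
opening: 0.092
grasp_force: 59.4
```

>>> {"api": "servo_tool", "payload": {"commands": "0 0 0.15 0 0.1 0.15 0; 0 0 0.15 0 0.1 0.15 0; 0 0 0.15 0 0.1 0.15 0; 0 0 0.15 0 0.1 0.15 0; 0 0 0 0 0 0 0"}}

```text
time_s: 19.32
eef_pos: [0.5862, -0.0493, 0.129]
eef_rot: [0.001, 0.999, -0.051, -0.0]
wrist_force: [-0.5, -6.3, -3.1]
opening: 0.091
grasp_force: 59.7
```

>>> {"api": "servo_tool", "payload": {"commands": "0 0 0 0 0 0 0.3; 0 0 0 0 0 0 0.45; 0 0 0 0 0 0 0.45; 0 0 0 0 0 -20 0.45; 0 0 0 0 0 -40 0.45"}}

```text
time_s: 19.95
eef_pos: [0.585, -0.0473, 0.1883]
eef_rot: [-0.001, 0.999, -0.05, -0.002]
wrist_force: [0.2, -0.6, 0.6]
opening: 0.453
grasp_force: 0.0
```

>>> {"api": "servo_tool", "payload": {"commands": "0 0 0 0 0 -40 0.5; 0 0 0 0 0 0 0.5; 0 0 0 0 0 0 0.5"}}

```text
time_s: 20.32
eef_pos: [0.586, -0.0477, 0.2291]
eef_rot: [-0.0, 0.999, -0.05, -0.0]
wrist_force: [-0.4, 0.8, -0.6]
opening: 0.498
grasp_force: 0.0
```

Run:
```python
from h import *
o,R=st();n="w9"
w=camera("wrist");c=calibration("wrist");cv2.imwrite("pics/w9.png",w)
w1=cv2.imread("pics/w1.png");c1=dict(np.load("w1.npz"))
x=np.array([.9936,-.113]);y=np.array([.113,.9936]);O=np.array([.5365,-.0373])
for nm,im,cc in(("w1",w1,c1),("w9",w,c)):
    g=cv2.GaussianBlur(cv2.cvtColor(im,cv2.COLOR_BGR2GRAY),(3,3),0);ys=np.arange(.05,.09,.0005)
    for hx in(-.036,-.03,-.024):
        p=np.array([cv2.getRectSubPix(g,(1,1),tuple(map(float,proj(cc,[*(O+hx*x+t*y),.055]))))[0,0] for t in ys]).astype(int);d=p[4:]-p[:-4]
        print(nm,hx,"rise",ys[np.argmax(d)+2],"fall",ys[np.argmin(d)+2])
m=cv2.inRange(cv2.cvtColor(w,cv2.COLOR_BGR2HSV),(45,100,40),(85,255,255));m[:150]=0
m=cv2.morphologyEx(m,cv2.MORPH_CLOSE,np.ones((9,9)))
for k in cv2.findContours(m,0,2)[0]:
    r=cv2.minAreaRect(k)
    if cv2.contourArea(k)>1500:
        P=np.array([ray(c,p,.047)[:2] for p in cv2.boxPoints(r)]);print(r,[np.round([(q-O)@x,(q-O)@y],4) for q in P])
cv2.imwrite("pics/w9c.png",cv2.resize(w[60:360,0:380],None,fx=2,fy=2))
```

```text
t 20.32 q [-0.283  0.211  1.576  0.     1.355  1.388] p [ 0.586  -0.0477  0.2291] yAng -95.7 z [-0.  0. -1.] F [-0.4  0.8 -0.6] open 0.498 g 0.0
w1 -0.036 rise 0.06550000000000002 fall 0.05700000000000001
w1 -0.03 rise 0.06500000000000002 fall 0.07700000000000003
w1 -0.024 rise 0.06550000000000002 fall 0.07750000000000003
w9 -0.036 rise 0.07000000000000002 fall 0.06400000000000002
w9 -0.03 rise 0.07000000000000002 fall 0.08250000000000003
w9 -0.024 rise 0.07000000000000002 fall 0.08250000000000003
((235.83143615722656, 252.71324157714844), (67.42608642578125, 46.12311935424805), 2.290609836578369) [array([-0.0461,  0.0716]), array([0.0037, 0.0671]), array([0.0018, 0.0023]), array([-0.0482,  0.0039])]
```

View pics/w9c.png

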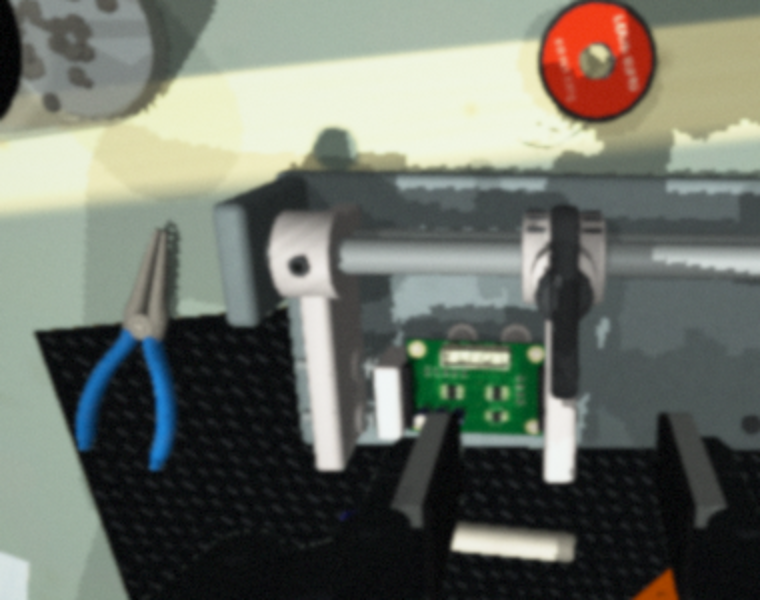

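The final view shows the bar square across the shaft, the board in both grooves and the spring block back about 5 mm (65.3 to 70.0 mm). The gripper is clear and the tools are in place, so I'm handing in.

```bash
python3 -c "
from bench import *
print(hand_in())"
```

```text
the job is handed in; nothing more can be done
None
```

The job is handed in, with no verdict shown: the board is clamped in both jaw grooves, the spring jaw is about 5 mm back, and the screw is tight with its bar square across the shaft. The first clamping moved the spring jaw only about 1 to 2 mm, so I loosened the screw, pressed further and retightened it. The arm moved none of the tools or supplies visible in the last view.

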